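# Rack the polishing shafts taper first

## Task

Load the three polishing shafts into the rack, all tapered end first: try each in its bore by moving its red stud and feel whether it slides fully home or stops dead. Do not force one that stops; draw it back, swing its turntable end for end by the black peg, and send it home. Leave all three shafts fully home with their green tell-tales pushed out, and do not disturb the other things on the bench.

Things in the scene. Friction and masses are not known exactly. Their poses are not given: they have to be found in the camera images.
- loader: Shaft loader: grey base plate 235 x 430 mm, 10 mm thick, fixed to the table, with three turntables in a row along its y axis and, on their +x side, an aluminium rack block with three bores. Origin: on the table under the middle turntable's pivot; +x points from the turntables into the bores, +y to the loader's left, z up. Tips held 50 mm above the table clear cradles and rack and still reach the studs.
- cradle (a point): Top of the middle cradle over its pivot. On each turntable is a white covered cradle (120 x 28 mm, top 46 mm above the table, along loader x at the start) with a loose steel shaft in it (16 mm diameter, 110 mm long, 0.14 kg, axis at 30 mm). One end of each shaft has a 8 mm taper, the other is square; the covers hide both, and which end faces the rack changes from run to run.
- stud (a point): Middle of the loader at the height of the red studs' tops (72 mm above the table); it does not move. An upright red stud, 10 mm diameter, stands on the middle of each shaft and sticks up through its cradle's slot, at the start within 4 mm of the turntable's pivot. Moving the stud along the slot slides the shaft; it rises 26 mm above the cradle and may lean 4 mm sideways.
- rack: Rack block; origin: mouth of the middle bore, 30 mm above the table, in the rack's front face, 66 mm from the pivots (rack 35 mm deep, top 46 mm above the table; 19 mm bores). A shaft's nose enters its bore after 11 mm of travel. A spring catch inside lets only a tapered end pass (about 3 to 8 N): it goes on to the end stop, stud 37 mm past the pivot. A square end stops dead, stud 20 mm past the pivot.
- pivot_a (a point): Turning axis of the left turntable (loader y = +145 mm), at 28 mm above the table; its x axis runs along the cradle. The turntable disc is 124 mm across.
- peg_a (a point): Black upright peg, free to spin about itself like a crank handle (12 mm diameter, from the disc up to 105 mm above the table) for turning the left turntable, 46 mm from its pivot, at the start on the pivot's +y side. This point is the centre of its top. Grip or push it above the red stud's height and the gripper clears everything.
- turn_a (a joint): Angle of the left turntable, rad: 0 as at the start, grows counter-clockwise seen from above to a stop at 3.14 (cradle end for end); a stop at 0 too. First draw the stud back to the pivot, or the shaft is caught in the bore. Stays where left; takes about 1.5 N at the peg. In turning from 0 to 3.14 the peg passes on the side away from the rack.
- flag_a (a joint): Green-headed tell-tale rod (head 14 mm across) at the back of the left bore: 0 when nothing reaches it, pushed out to about 0.010 m when a shaft is fully home against the bore's end; a light spring returns it.
- pivot_b (a point): Turning axis of the middle turntable (loader y = 0 mm), at 28 mm above the table; its x axis runs along the cradle. The turntable disc is 124 mm across.
- peg_b (a point): Black upright peg, free to spin about itself like a crank handle (12 mm diameter, from the disc up to 105 mm above the table) for turning the middle turntable, 46 mm from its pivot, at the start on the pivot's +y side. This point is the centre of its top. Grip or push it above the red stud's height and the gripper clears everything.
- turn_b (a joint): Angle of the middle turntable, rad: 0 as at the start, grows counter-clockwise seen from above to a stop at 3.14 (cradle end for end); a stop at 0 too. First draw the stud back to the pivot, or the shaft is caught in the bore. Stays where left; takes about 1.5 N at the peg. In turning from 0 to 3.14 the peg passes on the side away from the rack.
- flag_b (a joint): Green-headed tell-tale rod (head 14 mm across) at the back of the middle bore: 0 when nothing reaches it, pushed out to about 0.010 m when a shaft is fully home against the bore's end; a light spring returns it.
- pivot_c (a point): Turning axis of the right turntable (loader y = -145 mm), at 28 mm above the table; its x axis runs along the cradle. The turntable disc is 124 mm across.
- peg_c (a point): Black upright peg, free to spin about itself like a crank handle (12 mm diameter, from the disc up to 105 mm above the table) for turning the right turntable, 46 mm from its pivot, at the start on the pivot's +y side. This point is the centre of its top. Grip or push it above the red stud's height and the gripper clears everything.
- turn_c (a joint): Angle of the right turntable, rad: 0 as at the start, grows counter-clockwise seen from above to a stop at 3.14 (cradle end for end); a stop at 0 too. First draw the stud back to the pivot, or the shaft is caught in the bore. Stays where left; takes about 1.5 N at the peg. In turning from 0 to 3.14 the peg passes on the side away from the rack.
- flag_c (a joint): Green-headed tell-tale rod (head 14 mm across) at the back of the right bore: 0 when nothing reaches it, pushed out to about 0.010 m when a shaft is fully home against the bore's end; a light spring returns it.
- bowl: Bystander. Blue bowl, 110 mm across, 65 mm high; origin at the centre of its underside.
- jar: Bystander. White jar with blue cap, 64 mm across, 75 mm high; origin at the centre of its underside.
- buff: Bystander. Grey buffing wheel lying flat, 90 mm across, 20 mm high; origin at the centre of its underside.
- felt_cone: Bystander. Small pale felt cone, 28 mm across, 34 mm high, standing on the loader's base plate behind the rack, between the left and middle tell-tales.
- felt_wheel: Bystander. Small cork-brown felt wheel, 32 mm across, 16 mm high, on the base plate behind the rack, between the middle and right tell-tales.

How it is judged (in metres and radians):
At the end, for the whole second after the job is handed in: All three green tell-tales stay pushed out by more than 8 mm (10 mm is fully home), which only a shaft racked tapered end first can do (value of joint each of flag_a, flag_b, flag_c above 0.008 m and velocity of joint each of flag_a, flag_b, flag_c below 0.01 m/s); the robot touches nothing.
It fails at once if a shaft is forced against the rack with more than 60 N (contact force between rack and anything else above 60 N).
It fails at once if a bystander is shifted by more than 30 mm (distance of any of bowl, jar, buff, felt_cone, felt_wheel from where it was at the start of the episode above 0.03 m).
It also fails if it takes over 67 s, if anything falls off the work surface, if the arm or the gripper's body presses on something with over 40 N, if the wrist force passes 120 N, or if a joint passes its speed limit or range.

## Robot

A 7-joint arm with a two-finger parallel gripper is mounted at the origin on the work surface. World frame = base frame: x ahead of the robot, y to its left, z up, the work surface at z = 0. Lengths are in m, angles in degrees, forces in N, time in s.
With the tool pointing down it reaches from about 0.4 to 0.9 m from the base axis. Payload 5.5 kg.
Tool frame: the origin (TCP) lies midway between the tips of the shut fingers; the grasp point (between the pads) lies 19 mm behind it; z points along the fingers, y is the direction in which the jaws open and shut (so a half turn about z gives the same grasp; the last joint's range is limited). The gripper opens to 92 mm and grips with 3 to 60 N. Pads are 19 mm wide; open, the fingers measure 130 mm over their backs; the gripper's body (75 mm by 190 mm) begins 47 mm behind the grasp point.
Start: joints at [81.715, 28.699, -24.465, 88.831, 12.651, 65.22, -12.049], TCP at [0.258, -0.597, 0.227] pointing down, gripper open.
Joint ranges: [-164.97, 164.97], [-17.58, 116.51], [-87.97, 89.64], [11.32, 138.91], [-80.73, 260.73], [10.89, 115.49], [-147.41, 147.41]. Speed limits (degrees/s): [147.25, 147.25, 180, 180, 180, 180, 180].

## Interface

Orientations are given as [roll, pitch, yaw] about the fixed x, y, z axes, in that order (R = Rz(yaw) Ry(pitch) Rx(roll)).
In Python, from plant import manip gives the robot as it stands.
- The arm moves only by the tool arm_command, never from a script. Its argument "targets" is a list of rows, each a list of 6 numbers: the shift along the tool's x, y, z as a fraction of full scale, then the turn, a rotation vector about the tool's x, y, z as a fraction of full scale. In form: [[x, y, z, ax, ay, az], ...]. A call has 1 to 5 rows; each row is the pose to reach, as a shift and turn from the pose commanded when the call began, along the tool's axes at that moment; what a row does not reach only later rows make up. Full scale, the value 1, is 0.25 m for a shift and 30 degrees for a turn. A row lasts 1/8 s, in which the tool goes at most 62.5 mm and 10.7 degrees, less where a joint would pass 70% of its speed; a pose out of reach is approached as far as the arm can. A call with a number of a shift or a turn outside -1 to 1 is refused whole. A call with a gripper value outside its range is refused whole. "gripper" is the closure, from -1 (fully open) to 1 (shut), set as the call begins (left out, the last holds). The fingers move at their own pace and stop on an object; "squeeze" is the grip in N (left out, the last holds). Time passes only in rows, so rows that repeat a pose let the fingers close. It gives the time, the measured TCP pose, the force and the opening at its end, in the units of the state.
- manip.read_state(): the state, without advancing time (a new reading comes with each control period).
- manip.capture(name): name is "side" or "top" or "wrist"; returns a dict with "frame" (384x512x3 uint8, red, green, blue), "intrinsics" (3x3 intrinsics, pixels), "T" (4x4, takes a point from camera to world coordinates); the wrist camera has in their place "tool_from_camera" (4x4, takes a point from camera to tool coordinates, whose origin is the TCP and whose axes are the flange's). Camera axes: x right, y up, looking along -z (the intrinsics and any distortion apply to the point x, -y, -z); pixel columns grow to the right and rows downward; lengths in m; the calibration is good to about 2 mm. The wrist camera is an equidistant fisheye: a pixel r from the principal point sees the ray r / f radians off the axis. A picture is of the moment at which its call begins: read the wrist's pose just before it. There is no depth.
- manip.sign_off(): hands the job in, once; it reports no verdict.
The state is a dict: "t": time; "joints": joint angles; "joint_vel": joint speeds; "joint_torque": joint torques, N m; "tool_pos": TCP position; "ee_rot": TCP orientation; "ft_force": force on the tool from outside, world axes, zero at the start; "ft_torque": the same for the moment, N m; "width": finger opening in m.
Only numpy, scipy, OpenCV 4.12 (cv2) and the standard library are available. Lean on these libraries where they do the work, as an engineer would, in place of code of your own. Each camera call takes 0.05 s, during which the arm holds its last target.

## Working session

There is one attempt and no reset: what is moved stays moved. The work goes in short steps, Python scripts to look and compute and a tool call to move; the robot and the scene stay as the last step left them, time stands still between calls to the robot, and variables do not carry over. Pictures are saved under pics/ and viewed, and the job is handed in when it is done.

Besides the shell and the picture viewer there is one more tool, called as name([rows], argument=value, ...), one row to a line, values as JSON. arm_command: Moves the arm, as the interface text tells. Shift numbers are shares of 0.25 m and turn numbers shares of 30 degrees, none past 1 either way. Its arguments: {"type":"object","properties":{"targets":{"type":"array"},"gripper":{"type":"number"},"squeeze":{"type":"number"}},"required":["targets"]}

```bash
mkdir -p pics; cat > h.py <<'E'
import numpy as np, cv2, json
from plant import manip
from scipy.spatial.transform import Rotation as R
def snap(n,f):
    c=manip.capture(n); cv2.imwrite('pics/'+f+'.png',cv2.cvtColor(c['frame'],cv2.COLOR_RGB2BGR))
    np.savez('pics/'+f+'.npz',**{k:v for k,v in c.items()}); return c
def ray(c,u,v):
    K=c['intrinsics'];T=c['T']
    d=np.array([(u-K[0,2])/K[0,0],-(v-K[1,2])/K[1,1],-1]); return T[:3,3],T[:3,:3]@d
def onz(c,u,v,z):
    o,d=ray(c,u,v); return o+d*(z-o[2])/d[2]
def tri(c1,p1,c2,p2):
    o1,d1=ray(c1,*p1);o2,d2=ray(c2,*p2)
    s=np.linalg.lstsq(np.c_[d1,-d2],o2-o1,rcond=None)[0]
    a=o1+d1*s[0];b=o2+d2*s[1];return (a+b)/2,np.linalg.norm(a-b)
E
python3 - <<'E'
from h import *
s=manip.read_state();print({k:np.round(v,3) for k,v in s.items()})
for n in('side','top','wrist'):
    c=snap(n,n+'0');print(n,c.keys(),c['intrinsics'],c.get('T'),c.get('tool_from_camera'))
E
```

```text
{'t': np.float64(0.0), 'joints': array([ 81.717,  28.753, -24.453,  88.892,  12.651,  65.221, -12.049]), 'joint_vel': array([ 0.054,  0.021, -0.045,  0.06 , -0.002, -0.012,  0.005]), 'joint_torque': array([-1.0000e-03, -5.6657e+01, -5.8160e+00, -2.7910e+01, -6.9000e-02,
        3.1000e-02,  0.0000e+00]), 'tool_pos': array([ 0.257, -0.596,  0.226]), 'ee_rot': array([-1.79887e+02, -3.00000e-03,  2.33660e+01]), 'ft_force': array([ 0.263, -0.2  , -0.334]), 'ft_torque': array([-0.019, -0.022, -0.011]), 'width': np.float64(0.092)}
side dict_keys(['frame', 'intrinsics', 'T']) [[418.87586389   0.         251.74463926]
 [  0.         418.87586389 190.17047156]
 [  0.           0.           1.        ]] [[ 8.14108448e-01 -3.37402771e-01  4.72638133e-01  1.21497884e+00]
 [ 5.80712829e-01  4.73306941e-01 -6.62384442e-01 -9.67043856e-01]
 [-2.12563308e-04  8.13719798e-01  5.81257297e-01  9.39744810e-01]
 [ 0.00000000e+00  0.00000000e+00  0.00000000e+00  1.00000000e+00]] None
top dict_keys(['frame', 'intrinsics', 'T']) [[358.7850991    0.         254.33788015]
 [  0.         358.7850991  187.92762802]
 [  0.           0.           1.        ]] [[ 0.03113433  0.97029558 -0.23991068  0.24383915]
 [-0.99950888  0.02936987 -0.01092736 -0.00301457]
 [-0.00355662  0.24013307  0.97073346  1.27532518]
 [ 0.          0.          0.          1.        ]] None
wrist dict_keys(['frame', 'intrinsics', 'tool_from_camera']) [[297.31863964   0.         265.58161022]
 [  0.         297.31863964 186.9408715 ]
 [  0.           0.           1.        ]] None [[-2.21960071e-03  9.66761416e-01  2.55670566e-01  6.86934218e-02]
 [ 9.99997231e-01  2.34590129e-03 -1.89041292e-04  1.26092173e-03]
 [-7.82535737e-04  2.55669438e-01 -9.66763945e-01 -1.58441305e-01]
 [ 0.00000000e+00  0.00000000e+00  0.00000000e+00  1.00000000e+00]]
```

View pics/top0.png

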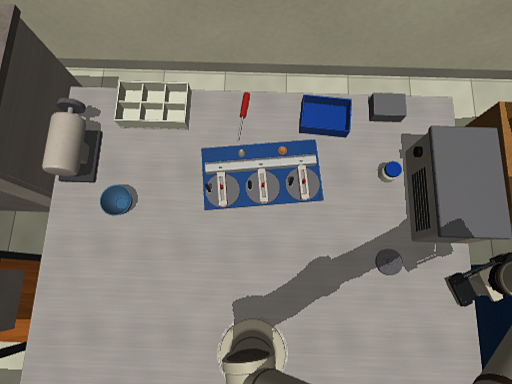

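View pics/side0.png

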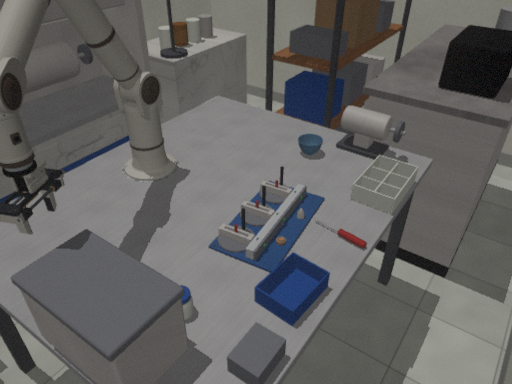

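View pics/wrist0.png

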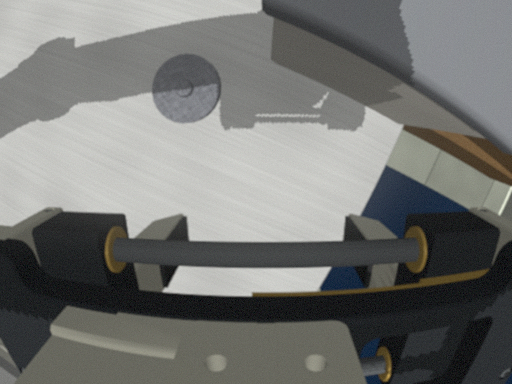

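Top: loader (blue plate) at px (202–323, 140–210), rack at far side, studs red near (222,186), (263,185), (304,182), pegs at left of each stud. Side shows the same, pegs upright. Zooming and masking.

```bash
python3 - <<'E'
from h import *
T=dict(np.load('pics/top0.npz'));S=dict(np.load('pics/side0.npz'))
def red(c,x0,x1,y0,y1):
    h=cv2.cvtColor(c['frame'],cv2.COLOR_RGB2HSV); m=((h[...,0]<6)|(h[...,0]>172))&(h[...,1]>140)&(h[...,2]>70)
    z=np.zeros(m.shape,np.uint8); z[y0:y1,x0:x1]=m[y0:y1,x0:x1]
    n,l,st,ce=cv2.connectedComponentsWithStats(z); return [(st[i].tolist(),ce[i].round(1)) for i in range(1,n)]
print(red(T,195,330,135,215));print(red(S,210,330,150,270))
cv2.imwrite('pics/tz.png',cv2.resize(cv2.imread('pics/top0.png')[130:220,190:335],None,fx=5,fy=5,interpolation=cv2.INTER_CUBIC))
cv2.imwrite('pics/sz.png',cv2.resize(cv2.imread('pics/side0.png')[155:265,205:330],None,fx=5,fy=5,interpolation=cv2.INTER_CUBIC))
E
```

```text
[([303, 179, 3, 3, 7], array([303.7, 180. ])), ([262, 183, 2, 4, 7], array([262.6, 184.3])), ([220, 185, 3, 3, 8], array([220.9, 186.1]))]
[([276, 181, 2, 3, 4], array([276.8, 181.8])), ([256, 201, 2, 6, 7], array([256.9, 203.1])), ([235, 225, 2, 7, 9], array([235.7, 227.4]))]
```

View pics/tz.png

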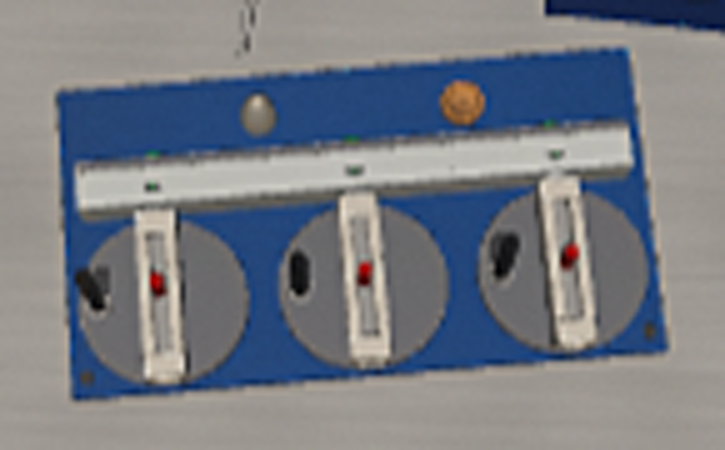

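View pics/sz.png

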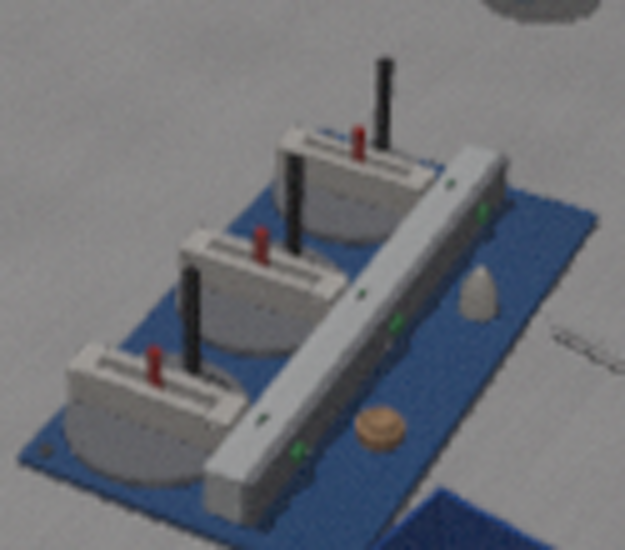

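```bash
python3 - <<'E'
from h import *
T=dict(np.load('pics/top0.npz'));S=dict(np.load('pics/side0.npz'))
C=[(57,93),(628,48),(665,352),(75,398)]
W=[onz(T,190+x/5-.4,130+y/5-.4,.01) for x,y in C]
for w in W:print(w.round(4))
print([np.linalg.norm(W[i]-W[(i+1)%4]).round(4) for i in range(4)])
# stud tops a,b,c: mask topmost (side), top px
st=[((221,186.1),(276.8,181.8)),((262.6,184.3),(256.9,203.1)),((303.7,180),(235.7,227.4))]
for p,q in st: a,e=tri(T,p,S,q);print('stud',a.round(4),e.round(4))
# peg tops: side zoom
pg=[((80,273),(385,62)),((298,258),(294,155)),((512,240),(191,268))]
for p,q in pg:
    a,e=tri(T,(190+p[0]/5-.4,130+p[1]/5-.4),S,(205+q[0]/5-.4,155+q[1]/5-.4));print('peg',a.round(4),e.round(4))
y=(W[0]+W[3]-W[1]-W[2])[:2];x=(W[0]+W[1]-W[2]-W[3])[:2]
print(np.degrees(np.arctan2(x[1],x[0])),np.degrees(np.arctan2(y[1],y[0]))-90, (sum(W)/4).round(4))
E
```

```text
[0.7034 0.2152 0.01  ]
[ 0.752  -0.2114  0.01  ]
[ 0.5192 -0.2358  0.01  ]
[0.4727 0.1869 0.01  ]
[np.float64(0.4295), np.float64(0.234), np.float64(0.4253), np.float64(0.2324)]
stud [0.5469 0.1275 0.0639] 0.0016
stud [ 0.5586 -0.0174  0.06  ] 0.0012
stud [ 0.5776 -0.1618  0.0602] 0.001
peg [0.54   0.1737 0.1031] 0.0039
peg [0.5551 0.028  0.107 ] 0.0007
peg [ 0.5723 -0.116   0.1068] 0.0002
6.494035999683519 6.387859168224537 [ 0.6118 -0.0113  0.01  ]
```

```bash
cat >> h.py <<'E'
def go(x,y,z,yaw=None):
    s=manip.read_state(); M=R.from_euler('xyz',s['ee_rot'],degrees=True)
    d=M.inv().apply(np.array([x,y,z])-s['tool_pos'])/.25
    t=np.zeros(3)
    if yaw is not None: t=(M.inv()*R.from_euler('xyz',[180,0,yaw],degrees=True)).as_rotvec(degrees=True)/30
    print('t',round(float(s['t']),2),'shift',d.round(3),'turn',t.round(3),'F',np.round(s['ft_force'],1))
E
python3 - <<'E'
from h import *
T=dict(np.load('pics/top0.npz'))
for p in [(408,130),(405,240),(430,238),(391,170)]: print(onz(T,*p,.2).round(3))
go(.40,-.40,.27,96.4); go(.46,-.13,.27,96.4)
E
```

```text
[ 0.716 -0.478  0.2  ]
[ 0.364 -0.444  0.2  ]
[ 0.372 -0.519  0.2  ]
[ 0.58  -0.416  0.2  ]
t 0.15 shift [ 0.835 -0.495 -0.175] turn [-2.000e-03 -2.000e-03 -2.435e+00] F [ 0.3  0.  -0.1]
t 0.15 shift [ 1.483 -1.391 -0.174] turn [-2.000e-03 -2.000e-03 -2.435e+00] F [ 0.3  0.  -0.1]
```

```bash
python3 - <<'E'
from h import *
go(.29,-.38,.29,96.4)
E
```

```text
t 0.15 shift [ 0.462 -0.743 -0.255] turn [-2.000e-03 -2.000e-03 -2.435e+00] F [ 0.3  0.  -0.1]
```

arm_command([
  [0.1,-0.2,-0.1,0,0,-0.3],
  [0.25,-0.4,-0.2,0,0,-0.6],
  [0.4,-0.6,-0.26,0,0,-0.9],
  [0.46,-0.74,-0.26,0,0,-1],
  [0.46,-0.74,-0.26,0,0,-1],
])

```text
t: 0.78
tool_pos: [0.2907, -0.3781, 0.2922]
ee_rot: [-180.0, 0.1, 53.7]
ft_force: [0.9, -0.8, -0.5]
width: 0.0919
```

```bash
python3 - <<'E'
from h import *
print(manip.read_state()['joints'])
go(.46,-.16,.28,96.4)
E
```

```text
[ 83.32253386   7.56158124 -37.02682973 107.96362894   5.0677202
  66.07714491   8.12699449]
t 0.78 shift [1.104 0.029 0.047] turn [-0.002  0.002 -1.425] F [ 0.9 -0.8 -0.5]
```

arm_command([
  [0.2,0.01,0.02,0,0,-0.3],
  [0.4,0.02,0.04,0,0,-0.6],
  [0.65,0.03,0.05,0,0,-0.9],
  [0.9,0.03,0.05,0,0,-1],
  [1,0.03,0.05,0,0,-1],
])

```text
t: 1.4
tool_pos: [0.4474, -0.1823, 0.2794]
ee_rot: [179.9, -0.1, 83.6]
ft_force: [0.4, -0.8, 0.5]
width: 0.0915
```

```bash
python3 - <<'E'
from h import *
print(manip.read_state()['joints'])
go(.48,-.15,.28,96.4)
E
```

```text
[ 64.38872569  11.25707843 -50.66383864 107.93706535   9.48240436
  65.10502188   3.86039529]
t 1.4 shift [ 0.143  0.115 -0.002] turn [ 0.003 -0.002 -0.427] F [ 0.4 -0.8  0.5]
```

arm_command([
  [0.14,0.12,0,0,0,-0.3],
  [0.14,0.12,0,0,0,-0.427],
  [0.14,0.12,0,0,0,-0.427],
], gripper=0.3)

```text
t: 1.78
tool_pos: [0.4793, -0.1544, 0.2787]
ee_rot: [-180.0, -0.1, 96.1]
ft_force: [-0.3, -0.0, 0.2]
width: 0.0662
```

```bash
cat >> h.py <<'E'
def wsnap(f):
    s=manip.read_state(); M=R.from_euler('xyz',s['ee_rot'],degrees=True).as_matrix()
    c=manip.capture('wrist'); A=np.eye(4);A[:3,:3]=M;A[:3,3]=s['tool_pos']; c['T']=A@c['tool_from_camera']
    cv2.imwrite('pics/'+f+'.png',cv2.cvtColor(c['frame'],cv2.COLOR_RGB2BGR)); np.savez('pics/'+f+'.npz',**c)
    print(s['t'],s['joints'].round(1) if hasattr(s['joints'],'round') else s['joints'],s['tool_pos'],s['ee_rot']);return c
def wray(c,u,v):
    K=c['intrinsics'];p=np.array([(u-K[0,2])/K[0,0],(v-K[1,2])/K[1,1]]);r=np.linalg.norm(p)
    q=p/r*np.sin(r) if r>0 else p
    return c['T'][:3,3],c['T'][:3,:3]@np.array([q[0],-q[1],-np.cos(r)])
def wz(c,u,v,z):
    o,d=wray(c,u,v);return o+d*(z-o[2])/d[2]
def inter(rs):
    A=np.zeros((3,3));b=np.zeros(3)
    for o,d in rs:
        d=d/np.linalg.norm(d);P=np.eye(3)-np.outer(d,d);A+=P;b+=P@o
    x=np.linalg.solve(A,b); return x,[np.linalg.norm(np.cross(x-o,d/np.linalg.norm(d))) for o,d in rs]
E
python3 - <<'E'
from h import *
wsnap('w1')
E
```

```text
1.775 [ 60.7  15.  -53.3 105.3  13.   66.2   9. ] [ 0.47930445 -0.15436491  0.27873695] [-1.79982623e+02 -5.41172444e-02  9.61045514e+01]
```

View pics/w1.png

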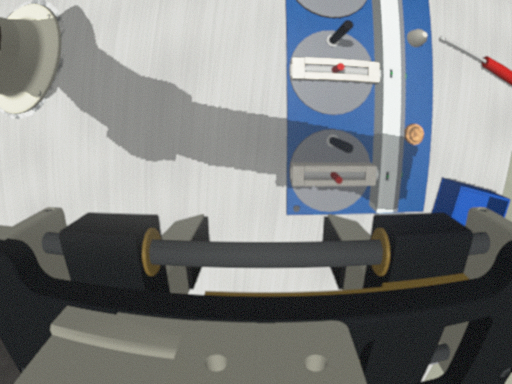

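Wrist shows right cradle (335,176) with stud tip (332,176), and middle cradle (336,69), stud (340,67). Second view further along +y.

arm_command([
  [0.25,0.1,0,0,0,0],
  [0.5,0.2,0,0,0,0],
  [0.6,0.2,0,0,0,0],
  [0.6,0.2,0,0,0,0],
])

```text
t: 2.33
tool_pos: [0.5125, 0.0032, 0.2794]
ee_rot: [180.0, -0.0, 96.3]
ft_force: [0.0, -1.7, -0.3]
width: 0.0327
```

```bash
python3 - <<'E'
from h import *
wsnap('w2')
for f,(x0,y0,x1,y1) in (('w1',(270,0,440,220)),('w2',(200,0,440,220))):
    cv2.imwrite(f'pics/{f}z.png',cv2.resize(cv2.imread(f'pics/{f}.png')[y0:y1,x0:x1],None,fx=2.5 if f=='w2' else 2.7,fy=2.5 if f=='w2' else 2.7,interpolation=cv2.INTER_CUBIC))
for f in('w1','w2'):
    c=np.load(f'pics/{f}.npz')['frame'];h=cv2.cvtColor(c,cv2.COLOR_RGB2HSV)
    m=(((h[...,0]<6)|(h[...,0]>172))&(h[...,1]>120)&(h[...,2]>50)).astype(np.uint8);m[215:]=0;m[:,430:]=0
    n,l,st,ce=cv2.connectedComponentsWithStats(m)
    for i in range(1,n):
        if st[i][4]>8:print(f,st[i],ce[i].round(1))
E
```

```text
2.325 [ 44.2  17.1 -56.5 104.1  15.4  67.  -10.9] [0.51249535 0.00320796 0.27942608] [ 1.79972228e+02 -3.40256174e-02  9.63331679e+01]
w1 [336  64   8   7  41] [339.6  66.7]
w1 [332 174  10   9  44] [336.8 177.9]
w2 [300  68   7   7  38] [302.9  71.2]
w2 [295 179   7  10  48] [297.9 183.7]
```

View pics/w2z.png

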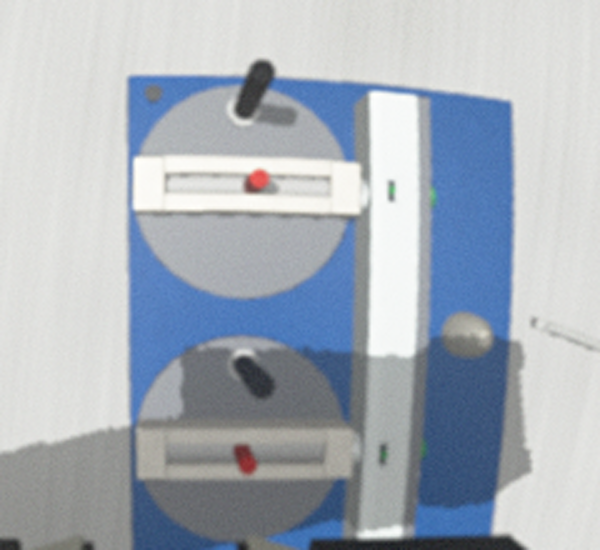

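View pics/w1z.png

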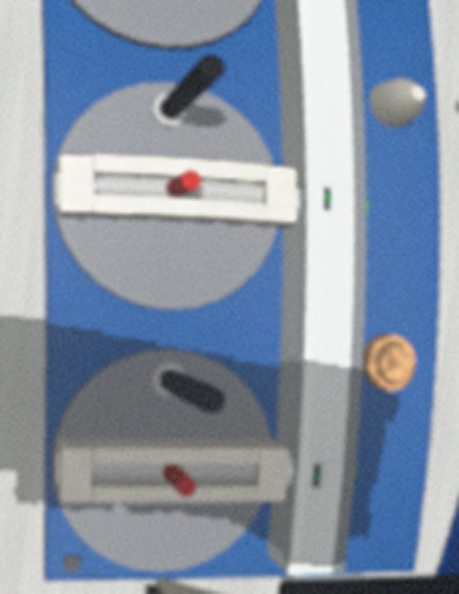

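```bash
python3 - <<'E'
from h import *
w1=dict(np.load('pics/w1.npz'));w2=dict(np.load('pics/w2.npz'));T=dict(np.load('pics/top0.npz'));S=dict(np.load('pics/side0.npz'))
a=lambda x,y:(200+x/2.5-.3,y/2.5-.3)
b=lambda x,y:(270+x/2.7-.3,y/2.7-.3)
tz=lambda x,y:(190+x/5-.4,130+y/5-.4); sz=lambda x,y:(205+x/5-.4,155+y/5-.4)
def P(n,rs):
    x,e=inter(rs);print(n,x.round(4),np.round(e,4))
P('stud b',[wray(w1,*b(190,181)),wray(w2,*a(247,465))])
P('peg b',[wray(w1,*b(212,68)),wray(w2,*a(262,384))])
P('stud a',[wray(w2,*a(259,178)),ray(S,*sz(358,128))])
P('stud b',[wray(w2,*a(247,465)),ray(S,*sz(262,230))])
P('stud c',[wray(w1,*b(187,487)),ray(S,*sz(155,350))])
P('peg a',[wray(w2,*a(262,70)),ray(S,*sz(385,62))])
P('peg b',[wray(w2,*a(262,384)),ray(S,*sz(294,155))])
P('peg c',[wray(w1,*b(213,400)),ray(S,*sz(191,268))])
for n,c,q in(('a',w2,[a(134,157),a(360,163),a(361,215),a(134,212)]),('b',w2,[a(137,428),a(353,428),a(352,478),a(138,479)]),('b1',w1,[b(58,155),b(299,167),b(297,221),b(56,212)]),('c',w1,[b(60,446),b(291,444),b(289,502),b(57,501)])):
    W=np.array([wz(c,*p,.046) for p in q]);d=(W[1]+W[2]-W[0]-W[3])/2
    print('cradle',n,W.mean(0).round(4),'len',np.linalg.norm(d).round(4),'w',np.linalg.norm((W[0]+W[1]-W[2]-W[3])/2).round(4),'yaw',np.degrees(np.arctan2(d[1],d[0])).round(2))
for n,c,u,h in(('sa',w2,a(259,178),.072),('sb',w2,a(247,465),.072),('sb',w1,b(190,181),.072),('sc',w1,b(187,487),.072),('pa',w2,a(262,70),.105),('pb',w2,a(262,384),.105),('pb',w1,b(212,68),.105),('pc',w1,b(213,400),.105)): print(n,wz(c,*u,h).round(4))
E
```

```text
stud b [ 0.5585 -0.0207  0.0689] [0.0003 0.0003]
peg b [0.5559 0.026  0.1011] [0.0005 0.0005]
stud a [0.5463 0.1243 0.0728] [0.0005 0.0005]
stud b [ 0.559  -0.019   0.0722] [0.0014 0.0014]
stud c [ 0.5767 -0.1635  0.0724] [0.0013 0.0013]
peg a [0.5391 0.1708 0.1035] [0.0005 0.0005]
peg b [0.5549 0.0271 0.1072] [0.0004 0.0004]
peg c [ 0.5722 -0.1175  0.1074] [0.001 0.001]
cradle a [0.5442 0.1237 0.046 ] len 0.1199 w 0.029 yaw 6.66
cradle b [ 0.5605 -0.0198  0.046 ] len 0.1189 w 0.0285 yaw 6.42
cradle b1 [ 0.5604 -0.0201  0.046 ] len 0.123 w 0.0284 yaw 7.03
cradle c [ 0.5774 -0.1633  0.046 ] len 0.1229 w 0.0297 yaw 6.46
sa [0.546 0.124 0.072]
sb [ 0.5578 -0.0199  0.072 ]
sb [ 0.5581 -0.0214  0.072 ]
sc [ 0.5758 -0.1645  0.072 ]
pa [0.5385 0.17   0.105 ]
pb [0.5549 0.0267 0.105 ]
pb [0.5555 0.0247 0.105 ]
pc [ 0.5721 -0.1184  0.105 ]
```

```bash
python3 - <<'E'
from h import *
go(.546,.124,.12,96.6);go(.546,.124,.052,96.6)
E
```

```text
t 2.38 shift [0.476 0.186 0.636] turn [-0.     0.001 -0.014] F [-0.1 -0.7 -0.5]
t 2.38 shift [0.477 0.186 0.908] turn [-0.     0.001 -0.014] F [-0.1 -0.7 -0.5]
```

arm_command([
  [0.25,0.1,0.15,0,0,-0.01],
  [0.475,0.186,0.35,0,0,-0.01],
  [0.476,0.186,0.58,0,0,-0.01],
  [0.476,0.186,0.8,0,0,-0.01],
  [0.476,0.186,0.9,0,0,-0.01],
])

```text
t: 3.0
tool_pos: [0.5446, 0.1208, 0.0503]
ee_rot: [-179.7, 0.1, 96.3]
ft_force: [0.3, -0.1, 0.3]
width: 0.032
```

```bash
python3 - <<'E'
from h import *
go(.546,.124,.052,96.6)
wsnap('w3');snap('side','s3')
cv2.imwrite('pics/s3z.png',cv2.resize(cv2.imread('pics/s3.png')[135:265,185:330],None,fx=5,fy=4.5))
E
```

```text
t 3.0 shift [ 0.012  0.007 -0.007] turn [-0.009  0.004 -0.011] F [ 0.3 -0.1  0.3]
3.0 [ 18.2  39.2 -44.  108.5  36.5  47.6 -38.9] [0.54463928 0.12082105 0.05027759] [-1.79729541e+02  1.05898394e-01  9.62712382e+01]
```

View pics/w3.png

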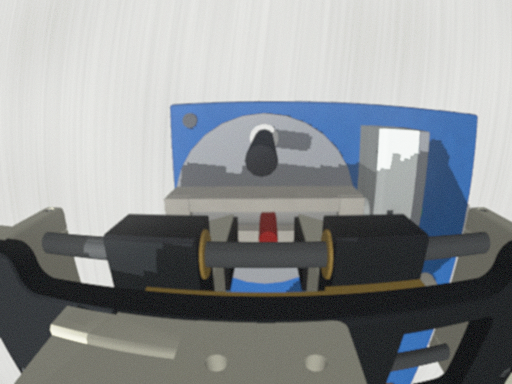

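View pics/s3z.png

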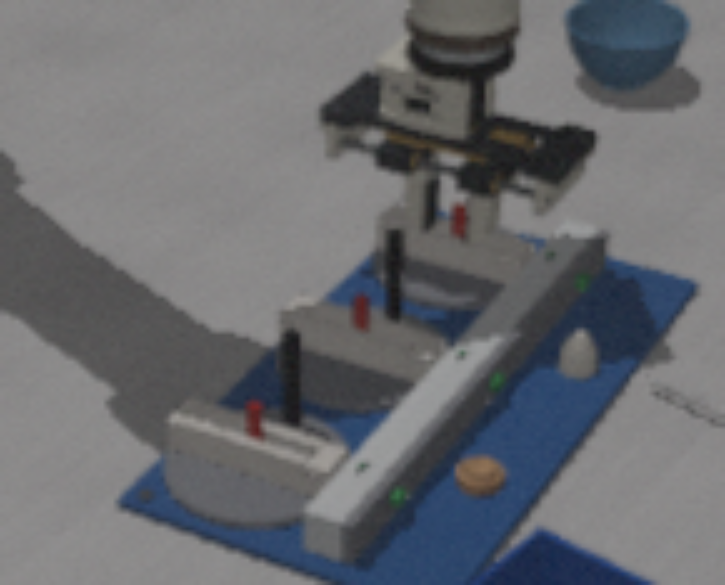

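Fingers straddle stud a (stud at px 268,227 in wrist, between pads). Close.

arm_command([
  [0.01,0.005,0,0,0,-0.01],
  [0.01,0.005,0,0,0,-0.01],
  [0.01,0.005,0,0,0,-0.01],
], gripper=1, squeeze=15)

```text
t: 3.48
tool_pos: [0.5484, 0.1265, 0.056]
ee_rot: [179.8, 0.0, 96.7]
ft_force: [-0.3, 0.5, 4.0]
width: 0.0093
```

arm_command([
  [0,0.016,0,0,0,0],
  [0,0.032,0,0,0,0],
  [0,0.048,0,0,0,0],
  [0,0.056,0,0,0,0],
])

```text
t: 3.98
tool_pos: [0.5617, 0.1286, 0.0559]
ee_rot: [179.9, 0.0, 96.8]
ft_force: [-2.6, -0.4, 7.5]
width: 0.0096
```

arm_command([
  [0,0.012,0,0,0,0],
  [0,0.024,0,0,0,0],
  [0,0.024,0,0,0,0],
])

```text
t: 4.35
tool_pos: [0.5633, 0.1292, 0.0557]
ee_rot: [-179.7, 0.1, 96.8]
ft_force: [-13.3, -2.8, 17.5]
width: 0.0091
```

Stopped dead at ~19–20 mm with 13 N: square end first in a. Draw back.

arm_command([
  [0,-0.03,0,0,0,0],
  [0,-0.06,0,0,0,0],
  [0,-0.098,0,0,0,0],
  [0,-0.098,0,0,0,0],
])

```text
t: 4.85
tool_pos: [0.5433, 0.1263, 0.0557]
ee_rot: [179.8, 0.0, 96.8]
ft_force: [-1.2, 0.1, 8.4]
width: 0.009
```

```bash
python3 - <<'E'
from h import *
go(.544,.1237,.056,96.6)
E
```

```text
t 4.85 shift [-0.011  0.002 -0.001] turn [0.005 0.    0.006] F [-1.2  0.1  8.4]
```

arm_command([
  [0,0,0,0,0,0],
  [0,0,0,0,0,0],
  [0,0,-0.15,0,0,0],
  [0,0,-0.28,0,0,0],
  [0,0,-0.28,0,0,0],
], gripper=0.3)

```text
t: 5.48
tool_pos: [0.5441, 0.1266, 0.1263]
ee_rot: [179.8, -0.0, 96.8]
ft_force: [0.3, 0.1, -0.3]
width: 0.0321
```

```bash
python3 - <<'E'
from h import *
go(.5388,.1703,.128,96.6);go(.5388,.1703,.082,96.6)
E
```

```text
t 5.47 shift [ 0.176 -0.001 -0.007] turn [ 0.008 -0.     0.005] F [ 0.3  0.1 -0.3]
t 5.47 shift [ 0.176 -0.001  0.177] turn [ 0.008 -0.     0.005] F [ 0.3  0.1 -0.3]
```

arm_command([
  [0.1,0,0,0,0,0],
  [0.176,0,0,0,0,0],
  [0.176,0,0.1,0,0,0],
  [0.176,0,0.175,0,0,0],
  [0.176,0,0.175,0,0,0],
])

```text
t: 6.1
tool_pos: [0.5356, 0.1691, 0.0783]
ee_rot: [-179.8, 0.0, 96.8]
ft_force: [-0.7, -0.9, 0.4]
width: 0.0322
```

```bash
python3 - <<'E'
from h import *
go(.5388,.1703,.082,96.6)
wsnap('w4')
E
```

```text
t 6.1 shift [ 0.003  0.013 -0.015] turn [-0.008  0.001  0.006] F [-0.7 -0.9  0.4]
6.1 [ 14.7  37.4 -46.1 107.4  34.5  50.5 -41.8] [0.5356487  0.16912212 0.07832597] [-1.79755112e+02  3.83070858e-02  9.67876780e+01]
```

View pics/w4.png

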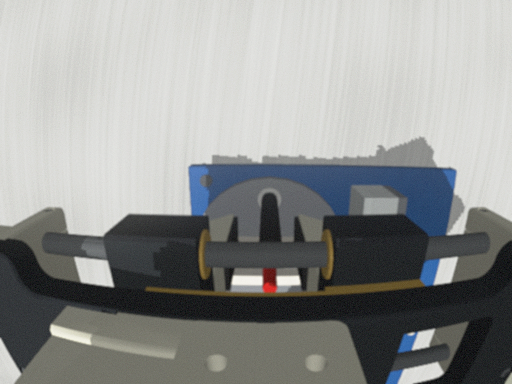

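arm_command([
  [0,0.008,-0.015,0,0,0],
  [0,0.008,-0.015,0,0,0],
  [0,0.008,-0.015,0,0,0],
], gripper=1)

```text
t: 6.52
tool_pos: [0.5383, 0.17, 0.085]
ee_rot: [-179.9, 0.0, 96.8]
ft_force: [-4.5, -0.9, 5.5]
width: 0.0116
```

arm_command([
  [-0.009,-0.057,0,0,0,0],
  [-0.035,-0.108,0,0,0,0],
  [-0.076,-0.149,0,0,0,0],
  [-0.127,-0.175,0,0,0,0],
  [-0.184,-0.184,0,0,0,0],
])

```text
t: 7.15
tool_pos: [0.4976, 0.1188, 0.0849]
ee_rot: [-180.0, 0.0, 96.8]
ft_force: [-0.2, 2.2, 7.8]
width: 0.0115
```

```bash
python3 - <<'E'
from h import *
go(.544-.046*.9934,.1237-.046*.1149,.082,96.6)
E
```

```text
t 7.15 shift [-0.002  0.003  0.012] turn [-0.001  0.     0.008] F [-0.2  2.2  7.8]
```

Right on the arc. Second half, pushing slightly to the stop.

arm_command([
  [-0.057,0.009,0,0,0,0],
  [-0.108,0.035,0,0,0,0],
  [-0.149,0.076,0,0,0,0],
  [-0.175,0.127,0,0,0,0],
  [-0.184,0.19,0,0,0,0],
])

```text
t: 7.78
tool_pos: [0.5502, 0.0781, 0.0849]
ee_rot: [-179.9, 0.0, 96.7]
ft_force: [-18.7, 3.3, 16.6]
width: 0.0115
```

arm_command([
  [0,0.01,0,0,0,0],
  [0,0.01,0,0,0,0],
])

```text
t: 8.02
tool_pos: [0.5494, 0.0776, 0.0842]
ee_rot: [-179.5, 0.2, 96.8]
ft_force: [-11.0, -0.1, 15.9]
width: 0.0117
```

```bash
python3 - <<'E'
from h import *
go(.544+.046*.1149,.1237-.046*.9934,.082,96.6)
E
```

```text
t 8.03 shift [ 0.002 -0.     0.009] turn [-0.016  0.006  0.006] F [-11.   -0.1  15.9]
```

arm_command([
  [0,-0.015,0,0,0,0],
  [0,-0.015,0,0,0,0],
  [0,-0.015,-0.1,0,0,0],
  [0,-0.015,-0.18,0,0,0],
  [0.1,-0.025,-0.18,0,0,0],
], gripper=0.3)

```text
t: 8.65
tool_pos: [0.547, 0.1009, 0.1309]
ee_rot: [179.8, 0.1, 96.5]
ft_force: [0.4, 0.7, -1.1]
width: 0.0319
```

```bash
python3 - <<'E'
from h import *
go(.544,.1237,.13,96.6)
c=wsnap('w5');snap('top','t5')
cv2.imwrite('pics/t5z.png',cv2.resize(cv2.imread('pics/t5.png')[130:220,190:335],None,fx=5,fy=5,interpolation=cv2.INTER_CUBIC))
E
```

```text
t 8.65 shift [ 0.092 -0.002  0.004] turn [ 0.006  0.003 -0.004] F [ 0.4  0.7 -1.1]
8.65 [ 24.7  32.7 -49.5 106.8  30.4  54.5 -32.2] [0.54704639 0.1009303  0.13093165] [1.79819712e+02 9.45295673e-02 9.64932437e+01]
```

View pics/w5.png

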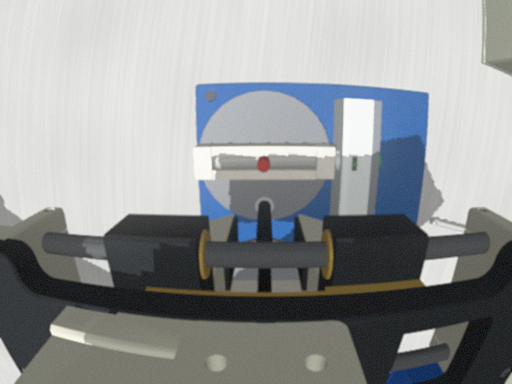

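Turned: peg a now on −y side, stud (264,163) centred on the cradle. Go to stud and grip.

arm_command([
  [0.05,0,0,0,0,0],
  [0.092,0,0.05,0,0,0],
  [0.092,0,0.18,0,0,0],
  [0.092,0,0.3,0,0,0],
  [0.092,0,0.3,0,0,0],
])

```text
t: 9.38
tool_pos: [0.5397, 0.1257, 0.0513]
ee_rot: [-179.7, 0.0, 96.8]
ft_force: [-0.4, 0.3, 1.1]
width: 0.0323
```

arm_command([
  [0,0.006,0,0,0,0],
  [0,0.006,0,0,0,0],
  [0,0.006,0,0,0,0],
], gripper=1)

```text
t: 9.75
tool_pos: [0.5446, 0.1264, 0.0553]
ee_rot: [179.9, 0.0, 96.8]
ft_force: [-0.7, -0.8, 1.8]
width: 0.0091
```

arm_command([
  [0,0.02,0,0,0,0],
  [0,0.04,0,0,0,0],
  [0,0.06,0,0,0,0],
  [0,0.076,0,0,0,0],
])

```text
t: 10.25
tool_pos: [0.5633, 0.1288, 0.0552]
ee_rot: [179.9, 0.0, 96.8]
ft_force: [-2.4, 0.4, 6.5]
width: 0.0093
```

arm_command([
  [0,0.016,0,0,0,0],
  [0,0.032,0,0,0,0],
  [0,0.048,0,0,0,0],
])

```text
t: 10.62
tool_pos: [0.5732, 0.1301, 0.0551]
ee_rot: [-179.9, 0.1, 96.8]
ft_force: [-5.2, -1.6, 9.8]
width: 0.0095
```

arm_command([
  [0,0.016,0,0,0,0],
  [0,0.032,0,0,0,0],
  [0,0.036,0,0,0,0],
  [0,0.036,0,0,0,0],
])

```text
t: 11.12
tool_pos: [0.581, 0.1311, 0.0551]
ee_rot: [-179.7, 0.1, 96.8]
ft_force: [-9.9, -0.8, 14.3]
width: 0.0095
```

arm_command([
  [0,0,0,0,0,0],
  [0,0,0,0,0,0],
  [0,-0.016,-0.12,0,0,0],
  [0,-0.02,-0.3,0,0,0],
  [-0.15,-0.02,-0.3,0,0,0],
], gripper=0.3)

```text
t: 11.75
tool_pos: [0.5855, 0.098, 0.1336]
ee_rot: [179.5, -0.2, 97.1]
ft_force: [-0.6, -1.0, -1.6]
width: 0.032
```

```bash
python3 - <<'E'
from h import *
go(.559,-.0205,.13,96.6)
c=wsnap('w6')
E
```

```text
t 11.75 shift [-0.457 -0.164  0.012] turn [ 0.016 -0.006  0.018] F [-0.6 -1.  -1.6]
11.75 [ 23.7  35.6 -48.6 101.7  31.4  56.7 -30.1] [0.5855257  0.09798783 0.1336233 ] [ 1.79520470e+02 -1.72147867e-01  9.71273047e+01]
```

View pics/w6.png

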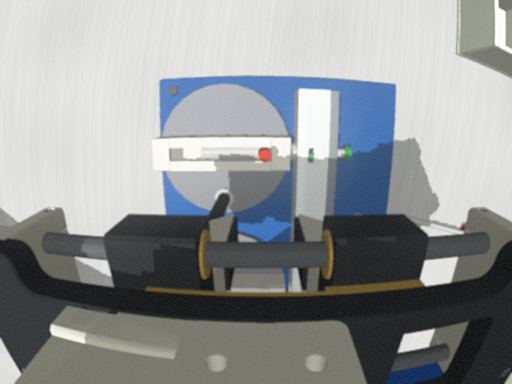

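Stud a at the slot's rack end, green tell-tale out (348,152). On to b.

arm_command([
  [-0.2,-0.08,0,0,0,0.01],
  [-0.4,-0.16,0,0,0,0.01],
  [-0.45,-0.16,0.01,0,0,0.01],
  [-0.45,-0.16,0.01,0,0,0.01],
])

```text
t: 12.3
tool_pos: [0.5568, -0.0245, 0.1264]
ee_rot: [180.0, -0.0, 96.3]
ft_force: [-0.2, 1.2, -0.7]
width: 0.032
```

```bash
python3 - <<'E'
from h import *
go(.559,-.0205,.13,96.6);go(.559,-.0205,.052,96.6)
E
```

```text
t 12.3 shift [ 0.015  0.01  -0.014] turn [ 0.   -0.   -0.01] F [-0.2  1.2 -0.7]
t 12.3 shift [0.015 0.01  0.298] turn [ 0.   -0.   -0.01] F [-0.2  1.2 -0.7]
```

arm_command([
  [0.015,0.01,0.05,0,0,-0.01],
  [0.015,0.01,0.15,0,0,-0.01],
  [0.015,0.01,0.25,0,0,-0.01],
  [0.015,0.01,0.298,0,0,-0.01],
  [0.015,0.01,0.298,0,0,-0.01],
])

```text
t: 12.92
tool_pos: [0.558, -0.0176, 0.0513]
ee_rot: [-179.9, -0.1, 96.9]
ft_force: [-1.3, -0.8, 0.1]
width: 0.0322
```

```bash
python3 - <<'E'
from h import *
go(.559,-.0205,.052,96.6); wsnap('w7')
E
```

```text
t 12.93 shift [-0.012  0.003 -0.003] turn [-0.003 -0.002  0.01 ] F [-1.3 -0.8  0.1]
12.925 [ 32.7  39.1 -44.  108.6  36.4  47.4 -23.9] [ 0.55798383 -0.0175562   0.05129864] [-1.79908521e+02 -6.98567040e-02  9.69098834e+01]
```

View pics/w7.png

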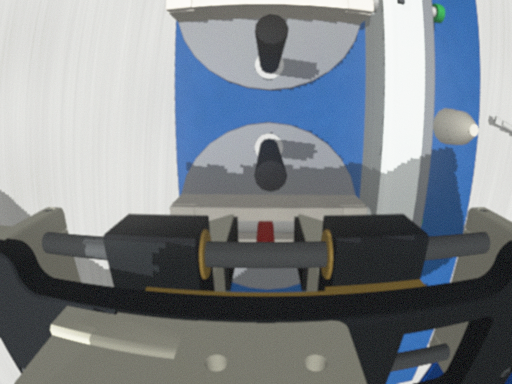

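Stud b (265,233) is between the pads; tell-tale a still out (438,14). Close and try.

arm_command([
  [-0.008,0.003,0,0,0,0.005],
  [-0.008,0.003,0,0,0,0.005],
  [-0.008,0.003,0,0,0,0.005],
], gripper=1)

```text
t: 13.35
tool_pos: [0.5599, -0.0215, 0.0528]
ee_rot: [179.9, 0.0, 96.6]
ft_force: [-0.6, -0.8, 2.3]
width: 0.0092
```

arm_command([
  [0,0.02,0,0,0,0],
  [0,0.04,0,0,0,0],
  [0,0.06,0,0,0,0],
  [0,0.07,0,0,0,0],
])

```text
t: 13.85
tool_pos: [0.5777, -0.019, 0.0528]
ee_rot: [180.0, 0.0, 96.6]
ft_force: [-2.6, 0.2, 6.7]
width: 0.0095
```

arm_command([
  [0,0.012,0,0,0,0],
  [0,0.024,0,0,0,0],
  [0,0.032,0,0,0,0],
])

```text
t: 14.22
tool_pos: [0.5847, -0.0181, 0.0527]
ee_rot: [-179.9, 0.0, 96.6]
ft_force: [-6.3, -0.5, 10.2]
width: 0.0091
```

Past 20 mm: tapered in b. Send home.

arm_command([
  [0,0.016,0,0,0,0],
  [0,0.032,0,0,0,0],
  [0,0.048,0,0,0,0],
  [0,0.06,0,0,0,0],
  [0,0.06,0,0,0,0],
])

```text
t: 14.85
tool_pos: [0.5979, -0.0166, 0.0526]
ee_rot: [-179.7, 0.1, 96.6]
ft_force: [-7.9, -0.4, 12.9]
width: 0.0093
```

arm_command([
  [0,0.008,0,0,0,0],
  [0,0.008,0,0,0,0],
])

```text
t: 15.1
tool_pos: [0.598, -0.0166, 0.0525]
ee_rot: [-179.5, 0.1, 96.6]
ft_force: [-14.4, -1.3, 18.2]
width: 0.0094
```

arm_command([
  [0,0,0,0,0,0],
  [0,0,0,0,0,0],
  [0,-0.016,-0.12,0,0,0],
  [0,-0.02,-0.3,0,0,0],
  [-0.15,-0.02,-0.3,0,0,0],
], gripper=0.3)

```text
t: 15.72
tool_pos: [0.6046, -0.0496, 0.1316]
ee_rot: [179.5, -0.1, 97.0]
ft_force: [0.6, -0.5, -0.1]
width: 0.0322
```

```bash
python3 - <<'E'
from h import *
go(.5767,-.164,.13,96.6)
c=wsnap('w8')
E
```

```text
t 15.72 shift [-0.441 -0.167  0.004] turn [ 0.016 -0.003  0.014] F [ 0.6 -0.5 -0.1]
15.725 [ 36.8  36.7 -47.6  99.8  31.6  57.2 -15.7] [ 0.60461284 -0.04957163  0.13158774] [ 1.79509306e+02 -7.42681032e-02  9.70059886e+01]
```

View pics/w8.png

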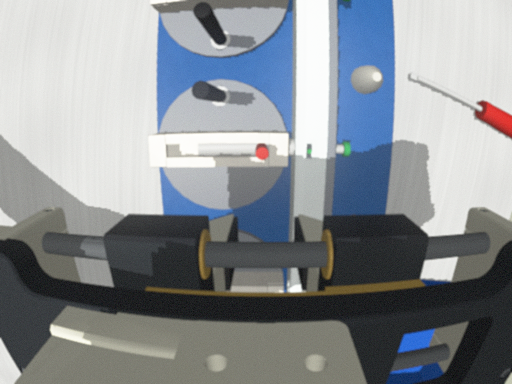

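Stud b at slot end, tell-tale b out (347,149). On to c.

arm_command([
  [-0.2,-0.08,0,0,0,0.01],
  [-0.4,-0.16,0,0,0,0.01],
  [-0.42,-0.155,0,0,0,0.01],
  [-0.42,-0.155,0,0,0,0.01],
])

```text
t: 16.27
tool_pos: [0.5751, -0.1631, 0.1269]
ee_rot: [180.0, -0.0, 96.2]
ft_force: [0.7, 0.4, -0.2]
width: 0.0319
```

```bash
python3 - <<'E'
from h import *
go(.5767,-.164,.13,96.6);go(.5767,-.164,.052,96.6)
E
```

```text
t 16.27 shift [-0.004  0.006 -0.012] turn [ 0.001 -0.002 -0.012] F [ 0.7  0.4 -0.2]
t 16.27 shift [-0.004  0.006  0.3  ] turn [ 0.001 -0.002 -0.012] F [ 0.7  0.4 -0.2]
```

arm_command([
  [-0.004,0.006,0.05,0,0,-0.01],
  [-0.004,0.006,0.15,0,0,-0.01],
  [-0.004,0.006,0.25,0,0,-0.01],
  [-0.004,0.006,0.298,0,0,-0.01],
  [-0.004,0.006,0.298,0,0,-0.01],
])

```text
t: 16.9
tool_pos: [0.5759, -0.1622, 0.0517]
ee_rot: [-179.9, -0.1, 96.7]
ft_force: [0.5, 0.1, -0.5]
width: 0.0322
```

```bash
python3 - <<'E'
from h import *
go(.5767,-.164,.052,96.6); wsnap('w9')
E
```

```text
t 16.9 shift [-0.008  0.002 -0.001] turn [-0.003 -0.003  0.005] F [ 0.5  0.1 -0.5]
16.9 [ 44.7  42.  -43.1 102.8  36.4  50.2  -8.6] [ 0.57592201 -0.16218148  0.05167514] [-1.79913547e+02 -8.17983692e-02  9.67422242e+01]
```

View pics/w9.png

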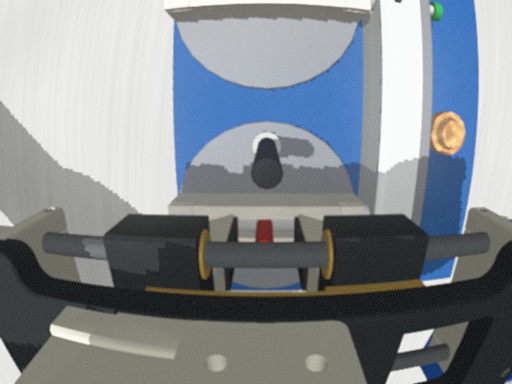

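Stud c (264,232) between the pads; tell-tale b still out (436,11). Try c.

arm_command([
  [-0.006,0.002,0,0,0,0],
  [-0.006,0.002,0,0,0,0],
  [-0.006,0.002,0,0,0,0],
], gripper=1)

```text
t: 17.32
tool_pos: [0.5774, -0.1655, 0.0534]
ee_rot: [180.0, 0.0, 96.6]
ft_force: [-0.9, -1.1, 2.8]
width: 0.0094
```

arm_command([
  [0,0.02,0,0,0,0],
  [0,0.04,0,0,0,0],
  [0,0.06,0,0,0,0],
  [0,0.07,0,0,0,0],
])

```text
t: 17.82
tool_pos: [0.5952, -0.163, 0.0533]
ee_rot: [180.0, 0.0, 96.6]
ft_force: [-2.1, -0.0, 6.2]
width: 0.0097
```

arm_command([
  [0,0.012,0,0,0,0],
  [0,0.024,0,0,0,0],
  [0,0.032,0,0,0,0],
])

```text
t: 18.2
tool_pos: [0.6019, -0.1624, 0.0532]
ee_rot: [-179.9, 0.0, 96.6]
ft_force: [-5.0, -0.5, 10.1]
width: 0.0092
```

c also passes 20 mm. Send home.

arm_command([
  [0,0.016,0,0,0,0],
  [0,0.032,0,0,0,0],
  [0,0.048,0,0,0,0],
  [0,0.062,0,0,0,0],
  [0,0.062,0,0,0,0],
])

```text
t: 18.82
tool_pos: [0.6147, -0.1611, 0.0531]
ee_rot: [-179.6, 0.1, 96.6]
ft_force: [-12.1, -1.2, 14.5]
width: 0.0094
```

arm_command([
  [0,0.006,0,0,0,0],
  [0,0.006,0,0,0,0],
])

```text
t: 19.08
tool_pos: [0.6148, -0.1612, 0.0531]
ee_rot: [-179.4, 0.1, 96.6]
ft_force: [-15.8, -1.4, 18.4]
width: 0.0095
```

At u ≈ 37.6 mm, stopped. Release, rise and back off for a look.

arm_command([
  [0,0,0,0,0,0],
  [0,0,0,0,0,0],
  [0,-0.016,-0.12,0,0,0],
  [0,-0.02,-0.35,0,0,0],
  [0,-0.1,-0.6,0,0,0],
], gripper=0.3)

```text
t: 19.7
tool_pos: [0.5965, -0.1621, 0.2009]
ee_rot: [179.9, -0.1, 96.7]
ft_force: [0.3, 0.2, -0.1]
width: 0.0324
```

arm_command([
  [0,-0.2,-0.2,0,0,0],
  [0,-0.4,-0.3,0,0,0],
  [0,-0.4,-0.3,0,0,0],
  [0,-0.4,-0.3,0,0,0],
])

```text
t: 20.2
tool_pos: [0.4967, -0.175, 0.275]
ee_rot: [179.9, 0.1, 96.6]
ft_force: [-0.0, -0.9, -0.6]
width: 0.0321
```

```bash
python3 - <<'E'
from h import *
snap('side','s10');snap('top','t10');wsnap('w10')
a=cv2.resize(cv2.imread('pics/s10.png')[145:270,205:335],None,fx=4,fy=4,interpolation=cv2.INTER_CUBIC)
b=cv2.resize(cv2.imread('pics/t10.png')[130:220,190:335],None,fx=5,fy=5,interpolation=cv2.INTER_CUBIC)
cv2.imwrite('pics/s10z.png',a);cv2.imwrite('pics/t10z.png',b)
E
```

```text
20.3 [ 62.7  19.5 -56.5 102.7  17.5  67.2   7.5] [ 0.49693227 -0.17389112  0.27422242] [ 1.79964009e+02 -7.77764929e-02  9.66890719e+01]
```

View pics/s10z.png

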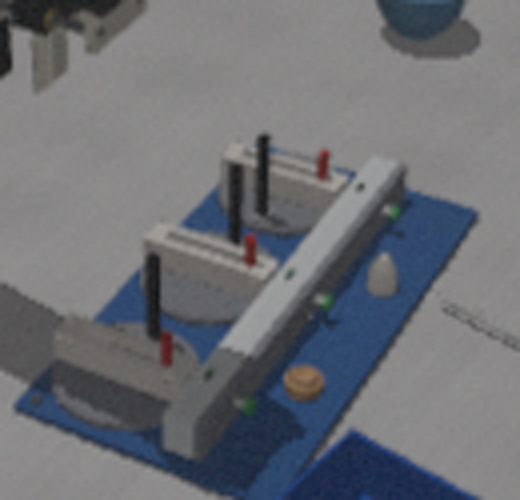

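View pics/t10z.png

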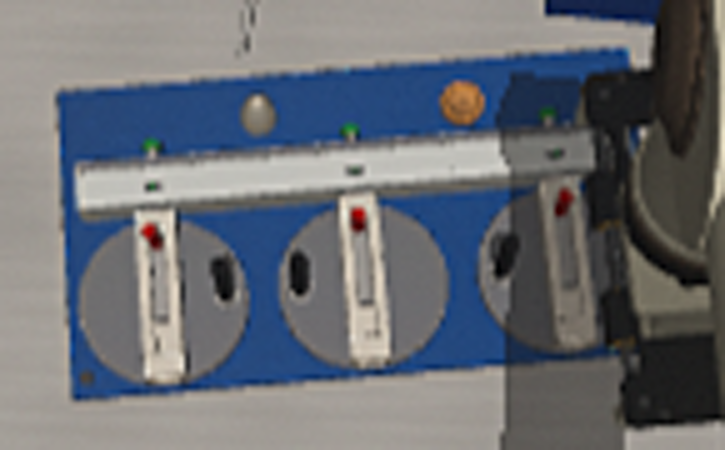

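View pics/w10.png

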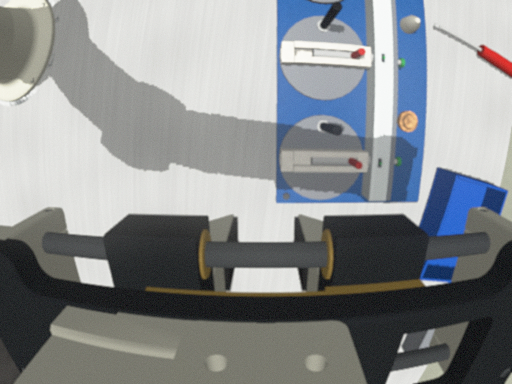

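All three tell-tales look out, but stud a sits a little further back (lean?). Measure head shifts.

```bash
python3 - <<'E'
from h import *
def g(f,x0,x1,y0,y1):
    c=dict(np.load(f'pics/{f}.npz'));h=cv2.cvtColor(c['frame'],cv2.COLOR_RGB2HSV).astype(int)
    m=((abs(h[...,0]-62)<18)&(h[...,1]>110)&(h[...,2]>45)).astype(np.uint8)
    z=np.zeros_like(m);z[y0:y1,x0:x1]=m[y0:y1,x0:x1]
    n,l,st,ce=cv2.connectedComponentsWithStats(z)
    for i in range(1,n):
        if st[i][4]>=2: print(f,st[i],ce[i].round(2), onz(c,*ce[i],.03).round(4))
g('s0',205,335,150,270);g('s10',205,335,150,270);g('t0',0,0,0,0) if 0 else None
g('top0',190,335,130,220);g('t10',190,335,130,220)
E
```

```text
Traceback (most recent call last):
FileNotFoundError: [Errno 2] No such file or directory: 'pics/s0.npz'
```

```bash
python3 - <<'E'
from h import *
def g(f,x0,x1,y0,y1):
    c=dict(np.load(f'pics/{f}.npz'));h=cv2.cvtColor(c['frame'],cv2.COLOR_RGB2HSV).astype(int)
    m=((abs(h[...,0]-62)<18)&(h[...,1]>110)&(h[...,2]>45)).astype(np.uint8)
    z=np.zeros_like(m);z[y0:y1,x0:x1]=m[y0:y1,x0:x1]
    n,l,st,ce=cv2.connectedComponentsWithStats(z)
    for i in range(1,n):
        if st[i][4]>=2:
            p=onz(c,*ce[i],.03)[:2]-np.array([.5606,-.0199]); print(f,st[i],ce[i].round(2),'u,v',(p@[.9934,.1149]).round(4),(p@[-.1149,.9934]).round(4))
g('side0',205,335,150,270);g('s10',205,335,150,270)
g('top0',190,335,130,220);g('t10',190,335,130,220)
E
```

```text
side0 [284 218   1   3   3] [284. 219.] u,v 0.1034 0.0039
side0 [263 244   3   3   7] [264.29 245.  ] u,v 0.1041 -0.1429
s10 [304 197   1   2   2] [304.  197.5] u,v 0.1146 0.1506
s10 [286 219   2   4   4] [286.5 220.5] u,v 0.1143 0.0008
s10 [266 246   3   3   5] [267.  246.8] u,v 0.1154 -0.146
t10 [298 152   3   2   4] [298.75 152.25] u,v 0.115 -0.1417
t10 [258 155   4   2   5] [259.4 155.6] u,v 0.1144 0.0031
t10 [219 158   3   2   5] [220.  158.4] u,v 0.1159 0.1473
```

Tell-tale heads all at u ≈ 115 mm (about 11 mm out versus start). Time is ample: one closer look at a.

arm_command([
  [0.25,0.0,0,0,0,0],
  [0.5,0.1,0,0,0,0],
  [0.75,0.2,0,0,0,0],
  [0.8,0.3,0.1,0,0,0],
  [0.8,0.3,0.2,0,0,0],
])

```text
t: 20.98
tool_pos: [0.5491, 0.0382, 0.2235]
ee_rot: [179.9, -0.2, 97.0]
ft_force: [-0.6, 0.6, -0.4]
width: 0.0323
```

arm_command([
  [0,0,0,0,0,0],
  [0,0,0,0,0,0],
])

```text
t: 21.22
tool_pos: [0.5478, 0.0333, 0.2249]
ee_rot: [-180.0, -0.1, 96.7]
ft_force: [0.5, 0.7, -0.2]
width: 0.0322
```

```bash
python3 - <<'E'
from h import *
wsnap('w11')
cv2.imwrite('pics/w11z.png',cv2.resize(cv2.imread('pics/w11.png')[0:220,180:430],None,fx=2.7,fy=2.7,interpolation=cv2.INTER_CUBIC))
E
```

```text
21.225 [ 37.6  26.2 -56.3 103.   24.1  63.9 -20.3] [0.54776218 0.03334365 0.22491119] [-1.79991320e+02 -5.86711131e-02  9.66570109e+01]
```

View pics/w11z.png

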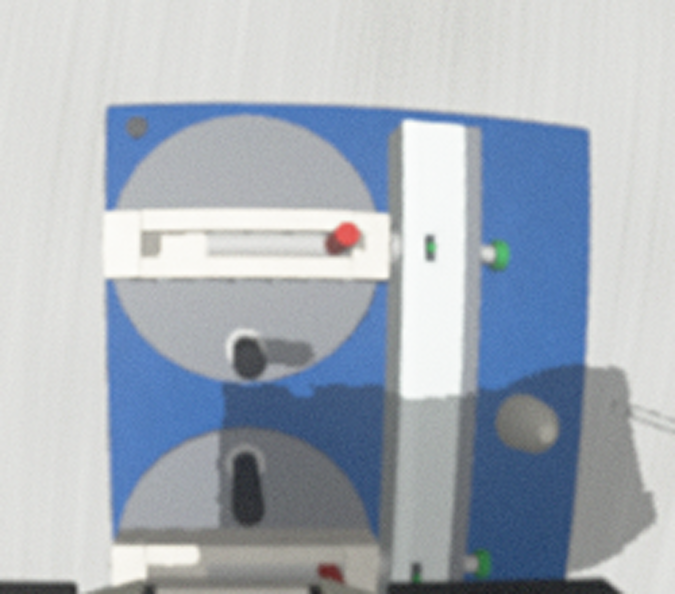

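Tell-tale a stands well out at zoom (500,254), as does b at (483,563), and a's stud is at the end of its slot. The robot is clear, so I am handing in.

```bash
python3 - <<'E'
from h import *
print(manip.sign_off())
E
```

```text
the job is handed in; nothing more can be done
None
```

All three shafts are loaded tapered end first and fully home, and I handed the job in at about 21 s of the 67 s allowed; the hand-in gave no verdict.

- **Left shaft (a):** it stopped dead at about 19–20 mm with about 13 N along the bore. I drew it back, swung its turntable half a turn by the peg to the stop, and it then slid home with the stud at about 37.6 mm.
- **Middle (b) and right (c) shafts:** both passed the catch first try and stopped at about 37.5 mm. The highest wrist reading was about 24 N in all, of which about 16 N was along the bore.

**Last checks:**
- **Tell-tales:** the side and top cameras put all three green heads at about 114–116 mm from the pivots. For b and c that is about 11 mm further out than at the start. Head a was not picked up in the starting picture, so it has no before-and-after figure. These positions are good only to about 2 mm.
- **Left stud:** it looked about 4 mm further back than the other two in the top view. A closer wrist view showed tell-tale a as far out as b, so I put it down to the stud leaning.
- **Other things on the bench:** the felt cone and felt wheel appear where they were. I did not measure the bowl, jar and buffing wheel again, but the arm did not go near them.

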